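# Shut the draft shield and tare the balance

## Task

The empty dish stands on the precision balance, ready for weighing sherds: using only your fingertips, gently push the draft shield's sliding lid fully shut, and only then lightly press the blue tare key on the front of the balance down and let it come up again. Nothing is to be picked up; leave the other three keys, the dish and the things lying about the balance as they are, and finish with the hand clear.

Things in the scene. Friction and masses are not known exactly. Their poses are not given: they have to be found in the camera images.
- balance: Precision balance fixed on the bench, 300 mm deep (x), 210 wide (y). Origin: centre of its footprint, on the bench; x points from its front (keys, nearest the robot) to its rear, y to its left as the robot sees it. Flat key ledge at z 42 mm, x -150 to -92; display slopes up behind it, x -92 to -45, to z 65; clear draft shield box x -30 to 140, y -85 to 85, its side rails reaching z 167.
- lid (a joint): Opening of the shield's sliding lid in m: 0 = shut against a hard stop, grows as it slides to the balance's rear (+x), 0.11 at most; starts 0.055 to 0.10. It slides level, needs about 2 N, stays where left. A 4 mm clear pane, 166 by 158 mm, blue frame, upper face 165 to 166 mm above the bench; when open it stands out behind the shield.
- lid_ridge (a point): Middle of the upright rear face (+x side) of the blue thumb ridge near the lid's front edge; moves with the lid, axes as the balance. Ridge 90 mm long (y), 13 mm high, from the lid's upper face to z 179; front side sloped. This point: z 172, in the balance's frame at x = lid opening, y = 0. Pushing this face towards the balance's front (-x) shuts the lid.
- key_tare: The blue tare key (white bracket mark), third of four keys in a row along the balance's y from its left (+y) end. 20 mm (x) by 26 mm (y), 8 mm above the ledge; keys 42 mm apart. Origin: middle of its top face, at balance x -120, y -21, z 50 mm when up; axes as the balance.
- press_tare (a joint): How far the blue tare key is pressed, in m: 0 = up, 0.005 = right down on a hard stop. Spring key: 1 N to start, about 3.7 N half-way, 6.5 N right down; it answers from about half-way and springs up when let go.
- press_power (a joint): How far the red power key (left-most, at balance x -120, y +63 mm; same size and spring) is pressed, in m; 0 = up.
- press_unit (a joint): How far the grey unit key (second from the left, two dark bars, at balance x -120, y +21 mm; same size and spring) is pressed, in m; 0 = up.
- press_print (a joint): How far the grey print key (right-most, dark rectangle, at balance x -120, y -63 mm; same size and spring) is pressed, in m; 0 = up.
- dish: White round weighing dish, loose on the balance's pan (104 mm across, top at z 72 mm, at balance x 55) inside the shield: 68 mm across, 20 mm high. Origin: centre of its underside. To be left alone.
- tumbler: White travel tumbler with a steel and black lid, loose on the bench to the left of the balance: 68 mm across, 167 mm tall. Origin: centre of its underside. To be left alone.
- calipers: Steel bow calipers lying on the bench to the right of the balance, 155 mm long (x), 75 mm wide, 11 mm high. Origin: centre, on the bench. To be left alone.
- sherd_red: Loose red-brown pot sherd on the bench to the left rear of the balance, about 60 mm across and 8 mm thick. Origin: centre of its underside. To be left alone.
- sherd_buff: Loose buff pot sherd on the bench to the right rear of the balance, about 54 mm across and 9 mm thick. Origin: centre of its underside. To be left alone.

How it is judged:
On the way, in this order (a step that is already met when the one before it is completed fails the run):
1. the lid is slid fully shut (value of joint lid below 0.004 m and value of joint press_tare below 0.001 m), for 0.2 s.
2. the tare key is pressed down with the lid shut (value of joint press_tare above 0.0025 m and value of joint lid below 0.004 m), for 0.1 s.
At the end, for the whole second after the job is handed in: The lid is within 4 mm of fully shut, the tare key has been pressed at least 2.5 of its 5 mm with the lid shut and has come up again, the other keys are up, the dish stands on the pan within 8 mm of where it was, and the tumbler, calipers and sherds are within 15 mm of where they were (all of step 1 and value of joint each of press_power, press_unit, press_print below 0.001 m and distance of dish from where it was at the start of the episode below 0.008 m and angle between each of dish, tumbler's own z axis and vertical below 0.1 rad and linear speed of dish below 0.02 m/s and distance of each of tumbler, calipers, sherd_red, sherd_buff from where it was at the start of the episode below 0.015 m); the robot touches nothing.
It fails at once if another key is pressed (1.5 mm or more) (value of joint any of press_power, press_unit, press_print above 0.0015 m).
It fails at once if the tare key is pressed (1.5 mm or more) while the lid is open (value of joint press_tare above 0.0015 m and value of joint lid above 0.006 m).
It fails at once if the tare key is pressed harder than 25 N, the fingers push the balance or its lid harder than 40 N, or another part of the arm presses on it (3 N) (contact force between the fingers and key_tare above 25 N or contact force between the fingers and balance above 40 N or contact force between the arm and balance above 3 N).
It fails at once if the lid is slammed (faster than 0.35 m/s) (velocity of joint lid below -0.35 m/s).
It fails at once if the dish (8 mm) or a thing beside the balance (15 mm) is moved, tipped or lifted (distance of any of tumbler, calipers, sherd_red, sherd_buff from where it was at the start of the episode above 0.015 m or angle between any of tumbler, dish's own z axis and vertical above 0.2 rad or distance of dish from where it was at the start of the episode above 0.008 m).
It also fails if it takes over 45 s, if anything falls off the work surface, if the arm or the gripper's body presses on something with over 40 N, if the wrist force passes 120 N, or if a joint passes its speed limit or range.

## Robot

A 6-joint arm with a two-finger parallel gripper is mounted at the origin on the work surface. World frame = base frame: x ahead of the robot, y to its left, z up, the work surface at z = 0. Lengths are in m, angles in rad, forces in N, time in s.
With the tool pointing down it reaches from about 0.3 to 0.775 m from the base axis. Payload 14.6 kg.
Tool frame: the origin (TCP) lies at the very end of the fingers, on their centre line; the grasp point (between the pads) lies 19 mm behind it; z points along the fingers, y is the line along which they close (so a half turn about z gives the same grasp; the last joint's range is limited). The gripper opens to 94 mm and grips with 3 to 60 N. Pads are 16 mm wide; open, the fingers measure 119 mm over their backs; the gripper's body (75 mm by 177 mm) begins 78 mm behind the grasp point.
Start: joints at [1.131, 0.3, 1.521, -0, 1.321, -0.067], TCP at [0.2, 0.512, 0.205] pointing down, gripper open.
Joint ranges: [-3.03, 3.03], [-0.79, 2.21], [0.23, 2.52], [-1.04, 4.18], [0, 3.07], [-2.55, 2.55]. Speed limits (rad/s): [2.22, 2.22, 2.57, 3.14, 3.14, 3.14].

## Interface

Orientations are given as [roll, pitch, yaw] about the fixed x, y, z axes, in that order (R = Rz(yaw) Ry(pitch) Rx(roll)).
In Python, from station import ctrl gives the robot as it stands.
- The arm moves only by the tool move_arm, never from a script. Its argument "increments" is a list of rows, each a list of 7 numbers: the opening, from 0 (shut) to 1 (fully open), then the shift along the tool's x, y, z in units of 50 mm (1.0 is 50 mm), then the turn, a rotation vector about the tool's x, y, z in rad. In form: [[claw, tx, ty, tz, rx, ry, rz], ...]. A call has 1 to 20 rows; each row shifts and turns the commanded pose from where the row before left it, along the tool's axes as they then stand; what a row does not reach is not made up. A row lasts 1/10 s, in which the tool goes at most 50 mm and 8.59 degrees, less where a joint would pass 70% of its speed; a pose out of reach is approached as far as the arm can. A call is refused whole if a number of a shift passes 1 or a number of a turn 0.15, either way. A call with a gripper value outside its range is refused whole. The fingers move at their own pace and stop on an object; "force" is the grip in N (left out, the last holds). Time passes only in rows, so rows that do not move let the fingers close. It gives the time, the measured TCP pose, the force, the opening and the grip force at its end, in the units of the state.
- ctrl.get_obs(): the state, without advancing time (a new reading comes with each control period).
- ctrl.camera(name): name is "scene" or "top"; returns a dict with "color" (420x560x3 uint8, blue, green, red), "K" (3x3 intrinsics, pixels), "pose" (4x4, takes a point from camera to world coordinates). Camera axes: x right, y down, z forward; pixel columns grow to the right and rows downward; lengths in m; the calibration is good to about 2 mm. A picture is of the moment at which its call begins. There is no depth.
- ctrl.hand_in(): hands the job in; it is judged then, once.
Trained networks look in a picture, given as the dict that the camera call returned (one of the last four; its "shot" number tells which), for a name from the list of things; names that differ only in an ending like _2 or _b are one class to them, and where a whole thing is asked for, a point or a joint stands for the part that bears it (a point fixed in the world has none). Each returns a list of dicts, best first, with "conf" (0 to 1); they miss things now and then, are a little off and sometimes report something else, mostly with a low value. They report only what shows in the picture. A call takes as long as a camera call.
- ctrl.cut_out(name, picture): "mask" (420x560 bool, what is visible of it) and "centre" ([row, column] in pixels, amid what is visible of it).
The state is a dict: "time_s": time; "qpos": joint angles; "joint_vel": joint speeds; "tau": joint torques, N m; "ee_pos": TCP position; "eef_rot": TCP orientation; "force": force on the tool from outside, world axes, zero at the start; "moment": the same for the moment, N m; "grip_width": finger opening in m; "grip_force": force on a finger pad.
Only numpy, scipy, OpenCV 4.12 (cv2) and the standard library are available. Lean on these libraries where they do the work, as an engineer would, in place of code of your own. Each camera call takes 0.05 s, during which the arm holds its last target. There are 200 camera calls.

## Working session

There is one attempt and no reset: what is moved stays moved. The work goes in short steps, Python scripts to look and compute and a tool call to move; the robot and the scene stay as the last step left them, time stands still between calls to the robot, and variables do not carry over. Pictures are saved under pics/ and viewed, at most 10 in all, crops included, and the job is handed in when it is done.

Besides the shell and the picture viewer there is one more tool, called after ">>>" in YAML: its name, and indented under it one key for each argument. move_arm: Moves the arm, as the interface text tells. Its arguments: {"type":"object","properties":{"increments":{"type":"array","items":{"type":"array","items":{"type":"number"}}},"force":{"type":"number"}},"required":["increments"]}

```bash
mkdir -p pics; python3 - <<'E'
from station import ctrl
import cv2,numpy as np
o=ctrl.get_obs();print({k:np.round(v,3) for k,v in o.items()})
for n in("scene","top"):
    p=ctrl.camera(n);cv2.imwrite(f"pics/{n}0.png",p["color"]);print(n,p["K"].round(1).tolist(),p["pose"].round(3).tolist())
    for t in("balance","key_tare","press_power","press_unit","press_print","lid_ridge","lid","dish"):
        print(t,[(round(d["conf"],2),np.round(d["centre"],1).tolist(),int(d["mask"].sum())) for d in ctrl.cut_out(t,p)[:2]])
E
```

```text
{'time_s': np.float64(0.0), 'qpos': array([ 1.131,  0.3  ,  1.522,  0.   ,  1.321, -0.067]), 'joint_vel': array([ 0.001, -0.003, -0.   , -0.001, -0.   ,  0.001]), 'tau': array([ 0.0000e+00, -5.3182e+01, -3.5274e+01,  7.1000e-02,  2.5000e-02,
       -0.0000e+00]), 'ee_pos': array([0.2  , 0.512, 0.205]), 'eef_rot': array([-3.14 , -0.   ,  2.769]), 'force': array([ 0.456, -0.354,  0.435]), 'moment': array([ 0.001,  0.021, -0.004]), 'grip_force': np.float64(0.0), 'grip_width': np.float64(0.094)}
scene [[434.6, 0.0, 276.2], [0.0, 434.6, 215.3], [0.0, 0.0, 1.0]] [[-0.39, 0.792, -0.47, 1.046], [0.921, 0.33, -0.207, 0.228], [-0.009, -0.513, -0.858, 0.933], [0.0, 0.0, 0.0, 1.0]]
balance [(0.94, [202.4, 220.4], 10153)]
key_tare [(0.75, [177.0, 175.6], 153), (0.3, [215.4, 211.2], 5278)]
press_power []
press_unit [(0.48, [155.4, 240.8], 34)]
press_print [(0.61, [153.6, 213.7], 25)]
lid_ridge []
lid [(0.91, [214.7, 212.6], 5318)]
dish []
top [[418.1, 0.0, 274.2], [0.0, 418.1, 211.3], [0.0, 0.0, 1.0]] [[0.003, -0.995, 0.098, 0.513], [-1.0, -0.003, -0.006, 0.039], [0.007, -0.098, -0.995, 0.895], [0.0, 0.0, 0.0, 1.0]]
balance [(0.64, [209.0, 348.8], 20023)]
key_tare [(0.56, [155.6, 398.7], 274)]
press_power [(0.59, [299.7, 338.1], 118)]
press_unit [(0.56, [292.7, 360.1], 150), (0.53, [237.1, 435.0], 802)]
press_print [(0.49, [281.2, 397.7], 135)]
lid_ridge [(0.69, [163.5, 343.3], 8201)]
lid [(0.85, [166.7, 346.0], 8172)]
dish [(0.57, [214.6, 355.5], 242)]
```

View pics/scene0.png

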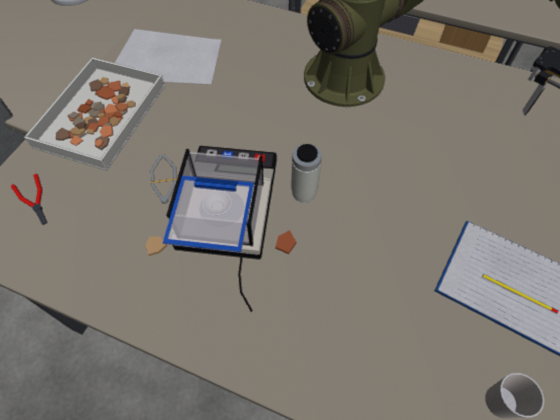

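View pics/top0.png

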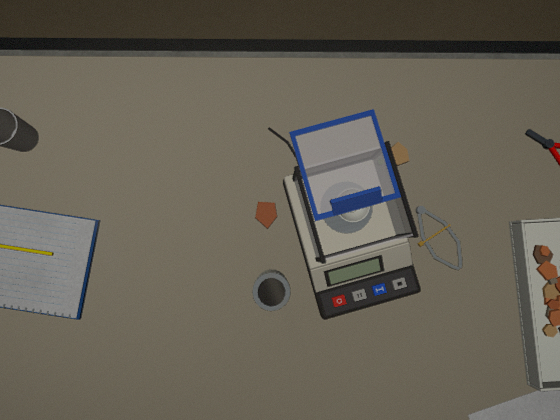

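The top view shows the keys at about (339,301), (360,296), (380,289) and (400,284), and the ridge at about (357,202). The scene view shows the ridge at (216,184). I'll zoom in to get precise pixels.

```bash
python3 - <<'E'
import cv2,numpy as np
a=cv2.imread("pics/top0.png")[100:325,265:435];b=cv2.imread("pics/scene0.png")[135:265,155:290]
a=cv2.resize(a,None,fx=2.6,fy=2.6,interpolation=3);b=cv2.resize(b,None,fx=2.6,fy=2.6,interpolation=3)
c=np.zeros((590,795,3),np.uint8);c[:a.shape[0],:a.shape[1]]=a;c[:b.shape[0],444:444+b.shape[1]]=b
cv2.imwrite("pics/zoom.png",c)
t=cv2.imread("pics/top0.png").astype(int);B,G,R=t[...,0],t[...,1],t[...,2]
def blobs(m):
    n,_,s,c=cv2.connectedComponentsWithStats(m.astype(np.uint8))
    return [(s[i].tolist(),c[i].round(1).tolist()) for i in range(1,n) if s[i,4]>25]
print("blue",blobs((B>R+50)&(B>100)));print("red",blobs((R>B+80)&(R>G+80)))
t=cv2.imread("pics/scene0.png").astype(int);B,G,R=t[...,0],t[...,1],t[...,2]
print("sblue",blobs((B>R+50)&(B>80)));print("sred",blobs((R>B+80)&(R>G+80)))
E
```

```text
blue [([289, 109, 112, 112, 2084], [346.8, 171.8]), ([372, 283, 15, 13, 111], [378.9, 288.9])]
red [([550, 143, 10, 21, 100], [555.6, 151.3]), ([332, 295, 15, 12, 91], [339.0, 300.4])]
sblue [([222, 151, 11, 5, 52], [227.3, 153.0]), ([163, 176, 91, 76, 1451], [209.4, 210.1]), ([436, 221, 32, 76, 161], [450.5, 258.9]), ([452, 298, 32, 17, 34], [466.7, 305.6]), ([510, 328, 50, 26, 55], [534.2, 340.5])]
sred [([34, 174, 8, 30, 124], [37.6, 188.7]), ([11, 185, 23, 22, 119], [21.2, 196.1])]
```

View pics/zoom.png

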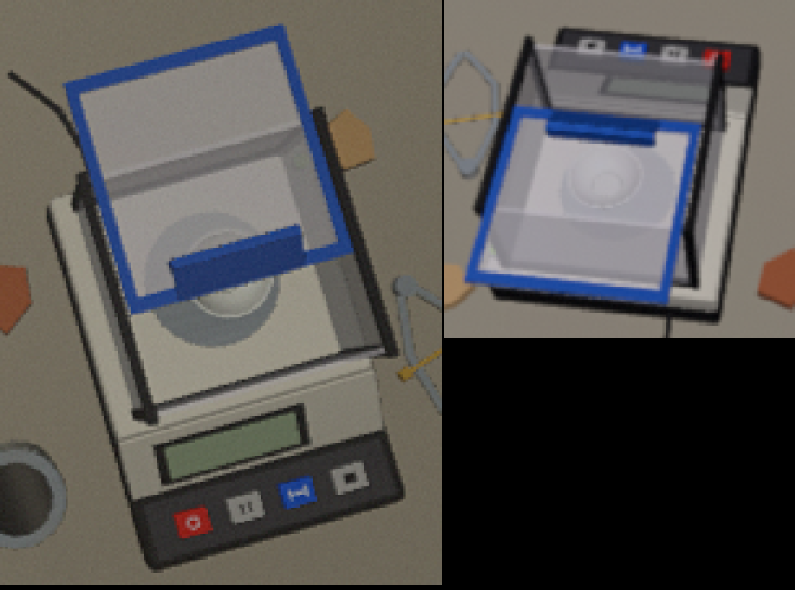

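```bash
cat > fit.py <<'E'
import numpy as np
from scipy.optimize import least_squares
cams={"top":([[418.1,0,274.2],[0,418.1,211.3],[0,0,1]],None),"scene":([[434.6,0,276.2],[0,434.6,215.3],[0,0,1]],None)}
from station import ctrl
C={n:ctrl.camera(n) for n in("top","scene")}
def proj(n,P):
    T=np.linalg.inv(C[n]["pose"]);q=C[n]["K"]@(T[:3,:3]@P+T[:3,3]);return q[:2]/q[2]
z=lambda u,v:(265+u/2.6,100+v/2.6); s=lambda u,v:(155+(u-444)/2.6,135+v/2.6)
def pts(l,f):
    o=[]
    for y,t,sc in((63,z(193,523),s(717,57)),(21,z(245,507),s(674,53)),(-21,z(297,491),s(633,49)),(-63,z(350,478),s(591,46))):
        o+=[("top",(-.12,y/1e3,.05),t)]
        if y<0:o+=[("scene",(-.12,y/1e3,.05),sc)]
    a=l-f;b=a+.166
    for x,y,t,sc in((a,.079,z(132,312),s(703,123)),(a,-.079,z(352,255),s(513,107)),(b,.079,z(67,84),s(670,303)),(b,-.079,z(283,27),s(468,282))):
        o+=[("top",(x,y,.1655),t),("scene",(x,y,.1655),sc)]
    o+=[("top",(l,.045,.179),z(172,260)),("top",(l,-.045,.179),z(299,227))]
    o+=[("top",(-.03,.085,.167),z(146,422)),("top",(-.03,-.085,.167),z(396,354))]
    return o
def res(p,raw=False):
    c,sn=np.cos(p[2]),np.sin(p[2]);r=[]
    for n,P,uv in pts(p[3],p[4]):
        r.append(proj(n,np.array([p[0]+c*P[0]-sn*P[1],p[1]+sn*P[0]+c*P[1],P[2]]))-uv)
    return np.array(r) if raw else np.ravel(r)
k=least_squares(res,[.45,-.12,0.2,.08,.01],loss="soft_l1")
p=k.x;print(p.round(4));print(res(p,True).round(1).tolist())
c,sn=np.cos(p[2]),np.sin(p[2])
for nm,x,y in(("ridge",p[3],0),("shut",0,0),("tare",-.12,-.021)):print(nm,np.round([p[0]+c*x-sn*y,p[1]+sn*x+c*y],4))
E
python3 fit.py
```

```text
[ 0.5489 -0.1234  0.2745  0.0676  0.0259]
[[-0.4, -0.0], [-0.3, 0.4], [-0.1, 0.8], [-0.8, -0.8], [-0.5, 0.1], [-0.6, -1.2], [-1.2, 1.0], [-1.6, -0.7], [0.2, -1.0], [-0.0, -1.6], [-2.0, -0.5], [-1.8, -1.2], [-0.6, -1.5], [-2.4, -1.8], [-1.1, 0.7], [-0.2, -0.4], [1.6, -0.7], [-1.1, -0.9]]
ridge [ 0.6139 -0.1051]
shut [ 0.5489 -0.1234]
tare [ 0.4391 -0.1761]
```

>>> move_arm:
  increments:
    - [0,-0.636,-0.404,-0.2,0,0,0]
    - [0,-0.636,-0.404,-0.2,0,0,0]
    - [0,-0.636,-0.404,-0.2,0,0,0]
    - [0,-0.636,-0.404,-0.2,0,0,0]
    - [0,-0.636,-0.404,-0.2,0,0,0]
    - [0,-0.636,-0.404,-0.2,0,0,0]
    - [0,-0.636,-0.404,-0.2,0,0,0]
    - [0,-0.636,-0.404,0,0,0,0]
    - [0,-0.636,-0.404,0,0,0,0]
    - [0,-0.636,-0.404,0,0,0,0]
    - [0,-0.636,-0.404,0,0,0,0]
    - [0,-0.636,-0.404,0,0,0,0]
    - [0,-0.636,-0.404,0,0,0,0]
    - [0,-0.636,-0.404,0,0,0,0]
    - [0,-0.636,-0.404,0,0,0,0]
    - [0,-0.636,-0.404,0,0,0,0]
    - [0,-0.636,-0.404,0,0,0,0]
    - [0,-0.636,-0.404,0,0,0,0]
    - [0,-0.636,-0.404,0,0,0,0]
    - [0,-0.636,-0.404,0,0,0,0]
  force: 20

```text
time_s: 3.0
ee_pos: [0.6462, -0.0971, 0.2754]
eef_rot: [3.142, 0.0, 2.769]
force: [0.5, 1.5, -0.5]
grip_width: 0.0005
grip_force: 0.0
```

>>> move_arm:
  increments:
    - [0,0,0,0,0,0,0.14]
    - [0,0,0,0,0,0,0.14]
    - [0,0,0,0,0,0,0.14]
    - [0,0,0,0,0,0,0.14]
    - [0,0,0,0,0,0,0.14]
    - [0,0,0,0,0,0,0.14]
    - [0,0,0,0,0,0,0.14]
    - [0,0,0,0,0,0,0.14]
    - [0,0,0,0,0,0,0.14]
    - [0,0,0,0,0,0,0.14]
    - [0,0,0,0,0,0,0.14]
    - [0,0,0,0,0,0,0.14]
    - [0,0,0,0,0,0,0.14]
    - [0,0,0,0,0,0,0.14]
    - [0,0,0,0,0,0,0.14]
    - [0,0,0,0,0,0,0.14]
    - [0,0,0,0,0,0,0.14]
    - [0,0,0,0,0,0,0.114]
    - [0,0,0,0,0,0,0]
    - [0,0,0,0,0,0,0]

```text
time_s: 5.0
ee_pos: [0.6455, -0.0957, 0.2754]
eef_rot: [-3.142, 0.0, 0.278]
force: [0.1, -0.6, -0.1]
grip_width: 0.0004
grip_force: 0.0
```

>>> move_arm:
  increments:
    - [0,0,0,0.4,0,0,0]
    - [0,0,0,0.4,0,0,0]
    - [0,0,0,0.4,0,0,0]
    - [0,0,0,0.4,0,0,0]
    - [0,0,0,0.3,0,0,0]
    - [0,0,0,0.1,0,0,0]
    - [0,0,0,0.1,0,0,0]
    - [0,0,0,0,0,0,0]
    - [0,0,0,0,0,0,0]

```text
time_s: 5.9
ee_pos: [0.6458, -0.0957, 0.1712]
eef_rot: [3.141, -0.001, 0.275]
force: [-0.7, 0.6, -0.3]
grip_width: 0.0007
grip_force: 0.0
```

```bash
python3 - <<'E'
from station import ctrl
import cv2,numpy as np
p=ctrl.camera("scene");b=ctrl.camera("top")["color"][100:325,265:435]
a=cv2.resize(p["color"][110:290,130:330],None,fx=2.2,fy=2.2,interpolation=3);b=cv2.resize(b,None,fx=2,fy=2)
c=np.zeros((460,790,3),np.uint8);c[:a.shape[0],:440]=a;c[:450,445:785]=b
cv2.imwrite("pics/b.png",c);print(ctrl.get_obs()["force"].round(2))
E
```

```text
[ 0.92  0.41 -0.57]
```

View pics/b.png

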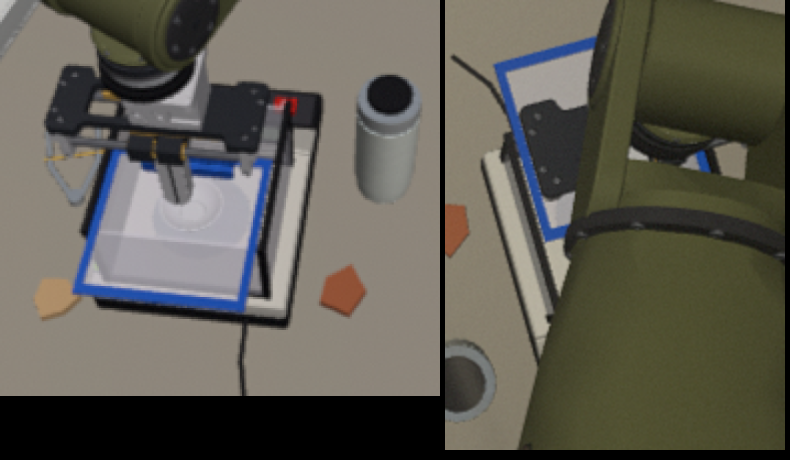

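The fingertips, at (178,200) in the crop, stand behind the ridge at (215,168), over the pane and clear of the frame. Next I'll push the lid shut.

>>> move_arm:
  increments:
    - [0,-0.1,0,0,0,0,0]
    - [0,-0.1,0,0,0,0,0]
    - [0,-0.1,0,0,0,0,0]
    - [0,-0.1,0,0,0,0,0]
    - [0,-0.1,0,0,0,0,0]
    - [0,-0.1,0,0,0,0,0]
    - [0,-0.1,0,0,0,0,0]
    - [0,-0.1,0,0,0,0,0]
    - [0,-0.1,0,0,0,0,0]
    - [0,-0.1,0,0,0,0,0]
    - [0,-0.1,0,0,0,0,0]
    - [0,-0.1,0,0,0,0,0]
    - [0,-0.1,0,0,0,0,0]
    - [0,-0.1,0,0,0,0,0]
    - [0,-0.1,0,0,0,0,0]

```text
time_s: 7.5
ee_pos: [0.5729, -0.1162, 0.1705]
eef_rot: [3.142, -0.0, 0.275]
force: [1.9, -0.3, 1.0]
grip_width: 0.0003
grip_force: 0.8
```

>>> move_arm:
  increments:
    - [0,-0.04,0,0,0,0,0]
    - [0,-0.04,0,0,0,0,0]
    - [0,-0.04,0,0,0,0,0]
    - [0,-0.04,0,0,0,0,0]
    - [0,0,0,0,0,0,0]

```text
time_s: 8.0
ee_pos: [0.5653, -0.1182, 0.1704]
eef_rot: [-3.141, 0.0, 0.275]
force: [0.3, 0.1, -0.1]
grip_width: 0.0003
grip_force: 0.0
```

>>> move_arm:
  increments:
    - [0,-0.03,0,0,0,0,0]
    - [0,-0.03,0,0,0,0,0]
    - [0,-0.03,0,0,0,0,0]
    - [0,-0.03,0,0,0,0,0]
    - [0,0,0,0,0,0,0]

```text
time_s: 8.5
ee_pos: [0.5602, -0.1196, 0.1704]
eef_rot: [-3.142, -0.001, 0.275]
force: [6.4, 1.9, -3.0]
grip_width: 0.0004
grip_force: 3.1
```

>>> move_arm:
  increments:
    - [0,-0.02,0,0,0,0,0]
    - [0,-0.02,0,0,0,0,0]

```text
time_s: 8.7
ee_pos: [0.5599, -0.1197, 0.1705]
eef_rot: [3.141, -0.006, 0.275]
force: [24.2, 5.2, -9.4]
grip_width: 0.0004
grip_force: 12.4
```

>>> move_arm:
  increments:
    - [0,0.05,0,0,0,0,0]
    - [0,0.15,0,0,0,0,0]
    - [0,0,0,-0.4,0,0,0]
    - [0,0,0,-0.6,0,0,0]
    - [0,0,0,-0.6,0,0,0]
    - [0,0,0,0,0,0,0]

```text
time_s: 9.3
ee_pos: [0.5687, -0.1179, 0.2546]
eef_rot: [3.138, -0.005, 0.275]
force: [-0.0, 0.2, 0.7]
grip_width: 0.0002
grip_force: 0.0
```

```bash
python3 - <<'E'
from station import ctrl
import cv2,numpy as np
p=ctrl.camera("scene")["color"]
cv2.imwrite("pics/c.png",cv2.resize(p[110:290,130:330],None,fx=3,fy=3,interpolation=3))
o=ctrl.get_obs();a=.2745;d=o["ee_pos"][:2]-[.5489,-.1234]
print(o["ee_pos"],np.cos(a)*d[0]+np.sin(a)*d[1],-np.sin(a)*d[0]+np.cos(a)*d[1])
E
```

```text
[ 0.56812769 -0.11777865  0.25203583] 0.020031573261879702 0.000198928293847221
```

View pics/c.png

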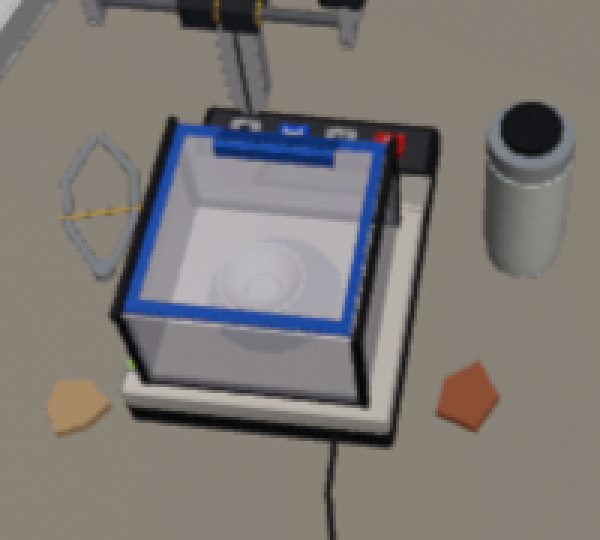

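The lid's front edge now lies at the shield front and the pane is flush with the rails, so it's shut. I'll move over the tare key.

>>> move_arm:
  increments:
    - [0,-0.46,0.07,0,0,0,0]
    - [0,-0.46,0.07,0,0,0,0]
    - [0,-0.46,0.07,0,0,0,0]
    - [0,-0.46,0.07,0,0,0,0]
    - [0,-0.46,0.07,0,0,0,0]
    - [0,-0.46,0.07,0,0,0,0]
    - [0,0,0,0,0,0,0]
    - [0,0,0,0.6,0,0,0]
    - [0,0,0,0.6,0,0,0]
    - [0,0,0,0.6,0,0,0]
    - [0,0,0,0.6,0,0,0]
    - [0,0,0,0.6,0,0,0]
    - [0,0,0,0.5,0,0,0]
    - [0,0,0,0,0,0,0]
    - [0,0,0,0,0,0,0]

```text
time_s: 10.85
ee_pos: [0.4406, -0.1751, 0.0755]
eef_rot: [-3.141, 0.001, 0.275]
force: [-0.5, -0.1, 0.1]
grip_width: 0.0007
grip_force: 0.0
```

```bash
python3 - <<'E'
from station import ctrl
import cv2,numpy as np
p=ctrl.camera("scene")["color"];q=ctrl.camera("top")["color"]
cv2.imwrite("pics/d.png",np.hstack([cv2.resize(p[90:220,150:300],(400,347),interpolation=3),cv2.resize(q[200:330,280:430],(400,347),interpolation=3)]))
o=ctrl.get_obs();a=.2745;d=o["ee_pos"][:2]-[.5489,-.1234]
print(o["ee_pos"],o["eef_rot"],np.cos(a)*d[0]+np.sin(a)*d[1],-np.sin(a)*d[0]+np.cos(a)*d[1])
E
```

```text
[ 0.4411513  -0.17550901  0.07660576] [ 3.14049148e+00 -1.21640175e-03  2.74890843e-01] -0.11783964866051119 -0.020951112244034755
```

View pics/d.png

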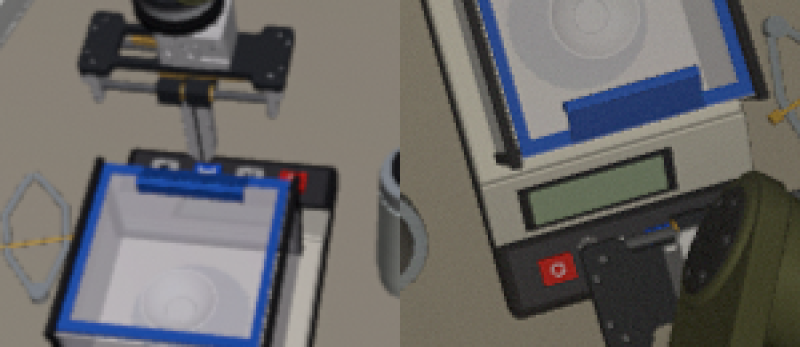

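The left panel shows the fingertips directly above the blue key at (207,170), and the lid stays shut. I'll press in small steps.

>>> move_arm:
  increments:
    - [0,0,0,0.2,0,0,0]
    - [0,0,0,0.16,0,0,0]
    - [0,0,0,0.1,0,0,0]
    - [0,0,0,0.02,0,0,0]
    - [0,0,0,0.02,0,0,0]
    - [0,0,0,0,0,0,0]

```text
time_s: 11.55
ee_pos: [0.4405, -0.1754, 0.0505]
eef_rot: [3.142, -0.0, 0.275]
force: [0.1, 0.4, -0.7]
grip_width: 0.0004
grip_force: 0.0
```

>>> move_arm:
  increments:
    - [0,0,0,0.02,0,0,0]
    - [0,0,0,0.02,0,0,0]
    - [0,0,0,0,0,0,0]

```text
time_s: 11.85
ee_pos: [0.4406, -0.1754, 0.0486]
eef_rot: [3.141, -0.0, 0.275]
force: [-0.4, 0.5, 3.2]
grip_width: 0.0005
grip_force: 1.4
```

>>> move_arm:
  increments:
    - [0,0,0,0.02,0,0,0]
    - [0,0,0,0.02,0,0,0]
    - [0,0,0,0,0,0,0]
    - [0,0,0,0,0,0,0]

```text
time_s: 12.25
ee_pos: [0.4406, -0.1754, 0.0466]
eef_rot: [3.141, -0.0, 0.275]
force: [-0.1, -0.1, 4.6]
grip_width: 0.0002
grip_force: 2.4
```

>>> move_arm:
  increments:
    - [0,0,0,0.015,0,0,0]
    - [0,0,0,0,0,0,0]
    - [0,0,0,0,0,0,0]
    - [0,0,0,0,0,0,0]

```text
time_s: 12.65
ee_pos: [0.4406, -0.1754, 0.0459]
eef_rot: [3.141, -0.0, 0.275]
force: [0.3, 0.3, 5.0]
grip_width: 0.0005
grip_force: 2.8
```

>>> move_arm:
  increments:
    - [0,0,0,-0.1,0,0,0]
    - [0,0,0,-0.2,0,0,0]
    - [0,0,0,-0.5,0,0,0]
    - [0,0,0,-0.8,0,0,0]
    - [0,0,0,-0.8,0,0,0]
    - [0,0,0,-0.8,0,0,0]
    - [0,0,0,-0.8,0,0,0]
    - [0,-0.5,0,0,0,0,0]
    - [0,-0.5,0,0,0,0,0]
    - [0,0,0,0,0,0,0]
    - [0,0,0,0,0,0,0]
    - [0,0,0,0,0,0,0]

```text
time_s: 13.85
ee_pos: [0.3926, -0.1887, 0.2458]
eef_rot: [-3.141, 0.0, 0.275]
force: [0.1, -0.2, -0.1]
grip_width: 0.0004
grip_force: 0.0
```

```bash
python3 - <<'E'
from station import ctrl
import cv2
cv2.imwrite("pics/e.png",cv2.resize(ctrl.camera("scene")["color"][90:290,120:340],None,fx=2.5,fy=2.5,interpolation=3))
E
```

```text
(no output)
```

View pics/e.png

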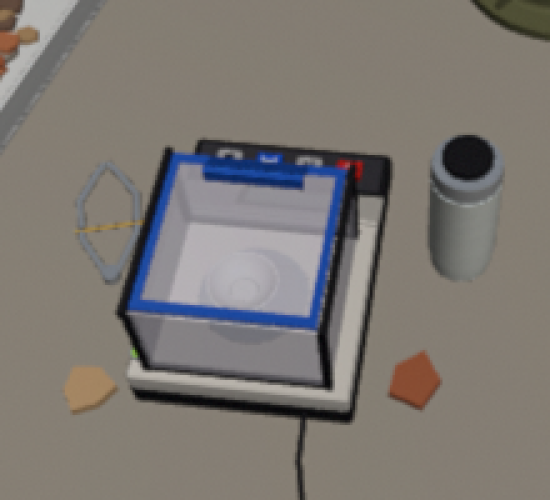

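The lid is shut, all four keys are in view at (230–350,160), the other things look undisturbed, and the hand is out of view and clear.

```bash
python3 -c "
from station import ctrl
print(ctrl.hand_in())"
```

```text
the job is handed in; nothing more can be done
None
```

I slid the lid shut against its stop, then pressed the tare key about 4 mm (about 5 N) and let it up; the hand is clear and the job is handed in, but the hand-in returned no verdict.

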